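Open the sample window and set the magnifier over the cheese sample

ROBOT

A 6-joint arm with a two-finger parallel gripper is mounted at the origin on a cart in front of the work surface, level with it; the furniture and walls round the work are solid. World frame = base frame: x ahead of the robot, y to its left, z up, the work surface at z = 0. Lengths are in m, angles in rad, forces in N, time in s.
With the tool pointing down it reaches from about 0.275 to 0.725 m from the base axis. Payload 5.6 kg.
Tool frame: the origin (TCP) lies midway between the tips of the shut fingers; the grasp point (between the pads) lies 19 mm behind it; z points along the fingers, y is the line along which they close (so a half turn about z gives the same grasp; the last joint's range is limited). The gripper opens to 85 mm and grips with 20 to 120 N. Pads are 22 mm wide; open, the fingers measure 114 mm over their backs; the gripper's body (76 mm by 85 mm) begins 54 mm behind the grasp point. The pads swing forward as they close: fully open they stand 13 mm farther back than shut.
Start: joints at [-0.984, 0.255, 0.108, 0, -1.424, -0.285], TCP at [0.164, -0.525, 0.231] pointing down, gripper open.
Joint ranges: [-2.95, 2.95], [-1.21, 1.97], [-1.09, 1.5], [-2.87, 1.71], [-2.94, -0.07], [-3.05, 3.05]. Speed limits (rad/s): [2.57, 2.57, 3.14, 3.14, 3.14, 3.14].

INTERFACE

Orientations are given as a unit quaternion [x, y, z, w].
In Python, from bench import state, read_camera, calibration, job_done gives the robot as it stands.
- The arm moves only by the tool servo_tool, never from a script. Its argument "rows" is a list of rows, each an object of numbers: "tx", "ty", "tz": the shift along the world's x, y, z in m; "yaw": the turn about the world's z in degrees. A call has 1 to 20 rows; each row is the pose to reach, as a shift and turn from the pose commanded when the call began; what a row does not reach only later rows make up. A row lasts 1/12 s, in which the tool goes at most 41.7 mm and 7.16 degrees, less where a joint would pass 70% of its speed; a pose out of reach is approached as far as the arm can. A call with a gripper value outside its range is refused whole. "claw" is the opening, from 0 (shut) to 1 (fully open), set as the call begins (left out, the last holds). The fingers move at their own pace and stop on an object; "squeeze" is the grip in N (left out, the last holds). Time passes only in rows, so rows that repeat a pose let the fingers close. It gives the time, the measured TCP pose, the force, the opening and the grip force at its end, in the units of the state.
- state(): the state, without advancing time (a new reading comes with each control period).
- read_camera(name): name is "side" or "top"; returns (picture, depth): 400x640x3 uint8, red, green, blue; 400x640 float32, m along the optical axis (not along the pixel's ray), 0 where there is no reading.
- calibration(name): a dict with "intrinsics" (3x3 intrinsics, pixels), "rvec" (rotation vector, rad) and "tvec" (3), from world to camera coordinates, as OpenCV has them. Camera axes: x right, y down, z forward; pixel columns grow to the right and rows downward; lengths in m; the calibration is good to about 2 mm. A picture is of the moment at which its call begins. calibration takes no time and is no camera call.
- job_done(): hands the job in; it is judged then, once.
The state is a dict: "clock": time; "q": joint angles; "dq": joint speeds; "joint_torque": joint torques, N m; "tcp_pos": TCP position; "tool_rot": TCP orientation; "ft_force": force on the tool from outside, world axes, zero at the start; "wrist_torque": the same for the moment, N m; "gripper_width": finger opening in m; "grasp_force": force on a finger pad.
Only numpy, scipy, OpenCV 4.12 (cv2) and the standard library are available. Lean on these libraries where they do the work, as an engineer would, in place of code of your own. Each camera call takes 0.05 s, during which the arm holds its last target. There are 200 camera calls.

TASK

On the sloping inspection stand, pull the black spring knob up out of its hole, slide the blue cover fully open to the right and let the knob drop into the second hole so that the cover is locked open. Then swing the magnifier arm, which has an orange handle, until the lens is centred over the red sample cup, looking square to the sloping deck, and let go so that the arm stays there. Leave the spice jar, the cheese block and the tin where they stand.

Things in the scene. Friction and masses are not known exactly. Their poses are not given: they have to be found in the camera images.
- station: Fixed inspection stand: base plate 200 x 330 x 8 mm, legs and a grey deck sloping up to the rear at 25 degrees. Origin on the table; z up, x horizontal to its rear, y to its left as seen by the robot.
- deck_centre (a point): Point on the deck's top face, 95 mm above station. Its axes are the deck frame: x = v (up the slope), y = u (level, left), z = n (square out of the deck, 25 degrees off vertical, leaning to the robot). The deck spans v -90 to 90, u -130 to 200 mm; 10 mm high cover guides at v = +-74. The window with the sunken sample spans v -58 to 58, u 40 to 90 mm.
- lens_pivot (a point): Point on the arm's hinge axis at the deck's top face, at v 0, u 170 mm of the deck frame; same axes as deck_centre. The black hinge cap there stands 49 mm out of the deck.
- cover (a joint): Slide of the blue cover plate (134 x 120 x 4 mm, top face 6 mm above the deck) in m: 0 = closed over the window, 0.10 = fully open at its end stop; it moves straight along -u (to the right), friction 1.2 N. The plunger's 7 mm pin locks it at 0 and at 0.10, in two holes of the deck 10 mm long.
- plunger (a joint): Lift of the spring plunger on the cover, in m along n: 0 = pin down in a hole, 0.012 = end of stroke. The pin frees the cover above 0.007 (9 to 11 mm is good) and rides on the deck between the holes. Spring 3.5 N when down, 6.5 N at full lift; it drops back when let go over a hole.
- plunger_knob (a point): Grip point of the plunger's black knob, on its axis, 36 mm out from the deck when down; axes of the deck frame. The knob is a cylinder of 25 mm diameter along n, 22 to 47 mm above the deck, at v 0, u 0 when closed. It moves with lift and cover.
- magnifier (a joint): Angle of the magnifier arm (rad) about n at lens_pivot: 0 = pointing to -u (right), positive = swung up the slope; range -0.6 to 1.4; starts up the slope, clear of the sample. A friction hinge (0.25 N m) holds it where let go. Bar and lens ring lie 35 to 43 mm above the deck; ring 64 mm outside, 48 mm inside, its centre 110 mm from the axis.
- lens_handle (a point): Grip point of the orange handle at the end of the arm: upright (along n) cylinder of 20 mm diameter, from 49 to 86 mm above the deck; this point is on its axis 70 mm above the deck and 160 mm from the hinge axis.
- lens_aim (a point): Point on the lens axis at the height of the sample cup's top (8 mm below the deck face, 110 mm from the hinge axis): it meets sample_top when the lens is centred over the cup.
- sample_top (a point): Centre of the top of the red sample cup with a yellow cheese plug (24 mm diameter), held fast in the window, 8 mm below the deck face. It lies on the circle of 110 mm about the arm's axis, between arm angles -0.35 and 0.35; hidden by the cover until that is open.
- spice_jar: Loose small glass jar with a green cap, 46 mm diameter, 105 mm high, beside the stand on its right; origin at its base centre. Leave alone.
- cheese_cube: Loose upright block of cheese, 101 x 69 x 98 mm, beside the stand on its left; origin at its base centre. Leave alone.
- bean_tin: Loose food tin, 75 mm diameter, 110 mm high, behind the stand; origin at its base centre. Leave alone.

How it is judged:
On the way, in this order (a step that is already met when the one before it is completed fails the run):
1. the cover is fully open and the plunger has dropped into the second hole (value of joint cover above 0.096 m and value of joint plunger below 0.002 m), for 0.2 s.
2. the lens is centred over the sample cup (distance between lens_aim and sample_top below 0.007 m), for 0.2 s.
At the end, for the whole second after the job is handed in: The cover is open to within 4 mm of its end stop with the plunger dropped in the second hole (within 2 mm), and the lens axis passes within 7 mm of the centre of the sample cup with the arm let go and at rest (all of step 1 and distance between lens_aim and sample_top below 0.007 m and velocity of joint magnifier between -0.02 and 0.02 rad/s); the robot touches nothing.
It fails at once if the jar, cheese block or tin was shifted by more than 30 mm (distance of any of spice_jar, cheese_cube, bean_tin from where it was at the start of the episode above 0.03 m).
It fails at once if the jar, cheese block or tin was knocked over (angle between any of spice_jar, cheese_cube, bean_tin's own z axis and vertical above 0.5 rad).
It also fails if it takes over 58 s, if anything falls off the work surface, if the arm or the gripper's body presses on something with over 40 N, if the wrist force passes 120 N, or if a joint passes its speed limit or range.

## Working session

There is one attempt and no reset: what is moved stays moved. The work goes in short steps, Python scripts to look and compute and a tool call to move; the robot and the scene stay as the last step left them, time stands still between calls to the robot, and variables do not carry over. Pictures are saved under pics/ and viewed, at most 10 in all, crops included, and the job is handed in when it is done.

Besides the shell and the picture viewer there is one more tool, called after ">>>" by a JSON object that holds its "api" and its "payload". servo_tool: Moves the arm, as the interface text tells. Its arguments: {"type":"object","properties":{"rows":{"type":"array"},"claw":{"type":"number"},"squeeze":{"type":"number"}},"required":["rows"]}

```bash
mkdir -p pics; ls; python3 - <<'E'
from bench import *
import cv2,numpy as np
for n in("side","top"):
    p,d=read_camera(n); cv2.imwrite(f"pics/{n}0.png",p[:,:,::-1]); np.savez(f"{n}0.npz",p=p,d=d)
    c=calibration(n); R=cv2.Rodrigues(np.array(c["rvec"]))[0]; print(n,c["intrinsics"],-R.T@np.array(c["tvec"]).ravel(),R[2])
print(state())
E
```

```text
pics
side [[383.48813598   0.         319.44523423]
 [  0.         383.48813598 198.12831484]
 [  0.           0.           1.        ]] [0.3068201  0.78098152 0.66111561] [ 0.34895564 -0.75035966 -0.56141814]
top [[417.38606165   0.         326.69185582]
 [  0.         417.38606165 201.09025863]
 [  0.           0.           1.        ]] [0.37040132 0.06210617 1.35227818] [ 0.21058726 -0.01302197 -0.97748833]
{'clock': 0.1, 'q': array([-9.84413874e-01,  2.55671611e-01,  1.07141503e-01, -4.83132388e-04,
       -1.42390672e+00, -2.84592573e-01]), 'dq': array([ 0.00187778, -0.00191391,  0.00338153,  0.00156595,  0.00156797,
       -0.00033564]), 'joint_torque': array([-4.94020293e-03, -3.87604415e+01,  2.38474149e+01,  5.37809059e+00,
       -3.80610523e-03, -1.06837615e-05]), 'tcp_pos': array([ 0.16341027, -0.52469218,  0.23048848]), 'tool_rot': array([-1.50287761e-01,  9.88641927e-01,  8.44487653e-04, -1.29390184e-04]), 'ft_force': array([-0.31263247, -0.19637609,  0.78137827]), 'wrist_torque': array([ 0.00407858, -0.00430077, -0.01726586]), 'grasp_force': 0.0, 'gripper_width': 0.08531109708128862}
```

View pics/side0.png

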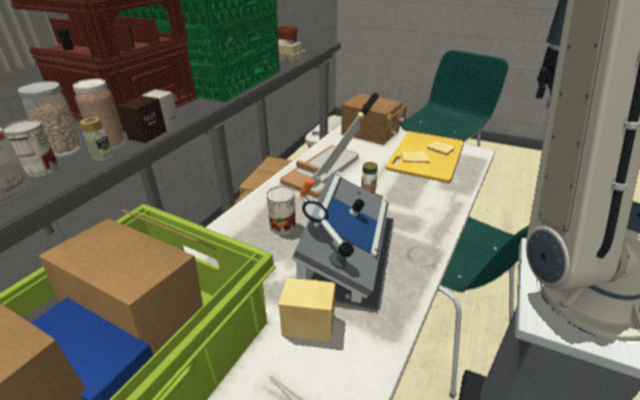

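View pics/top0.png

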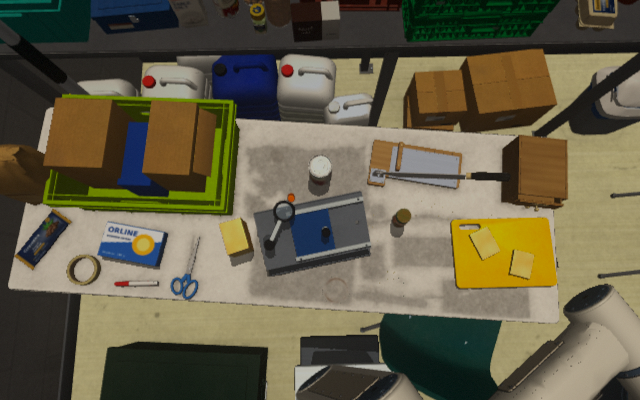

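The side view shows the stand with the knob at about (357,206), the hinge cap at (346,250) and the orange handle at (307,186). In the top view the knob is at about (326,233), the hinge at (270,244), the handle at (291,198), the tin at (319,168), the jar at (402,217) and the cheese at (234,237). I'll enlarge both crops to measure.

```bash
python3 - <<'E'
import cv2,numpy as np
t=cv2.imread("pics/top0.png")[180:285,240:400]; s=cv2.imread("pics/side0.png")[165:305,280:405]
a=cv2.resize(t,None,fx=5,fy=5,interpolation=cv2.INTER_CUBIC); b=cv2.resize(s,None,fx=4.28,fy=4.28,interpolation=cv2.INTER_CUBIC)
cv2.imwrite("pics/t0c.png",a); cv2.imwrite("pics/s0c.png",b)
E
```

```text
(no output)
```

View pics/t0c.png

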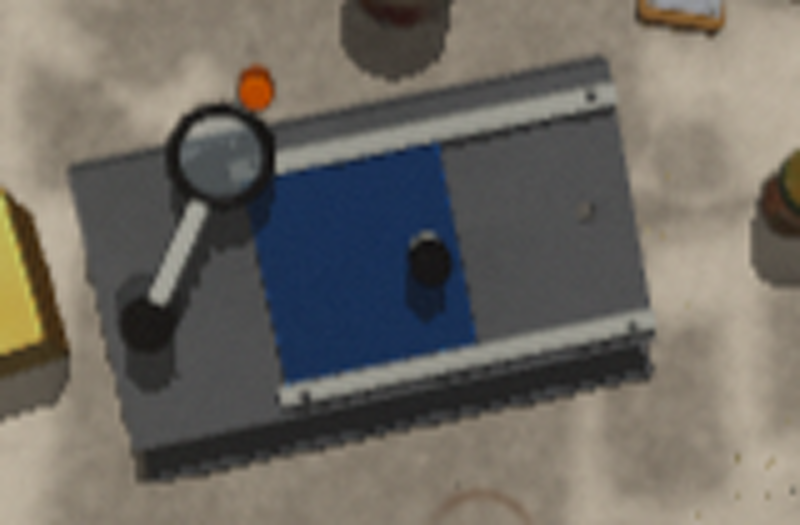

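View pics/s0c.png

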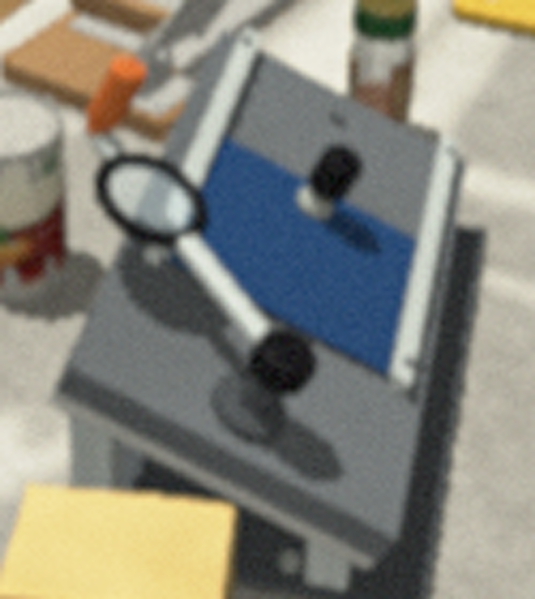

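The crops show the knob at top pixel ≈(326.3,232.8) and side ≈(358,205). The second hole is at top (357.2,222) and side (359,192.5), the hinge cap at top (269.4,244.6), and the orange handle at top (291,197.5) and side (307,187). Next I'll segment these blobs and triangulate them.

```bash
cat > h.py <<'E'
import cv2,numpy as np
from bench import *
C={n:calibration(n) for n in("side","top")}
def ray(n,px):
    c=C[n];R=cv2.Rodrigues(np.array(c["rvec"],float))[0];o=-R.T@np.array(c["tvec"],float).ravel()
    k=np.array(c["intrinsics"]);d=R.T@np.linalg.solve(k,[px[0],px[1],1]);return o,d/np.linalg.norm(d)
def onz(n,px,z):
    o,d=ray(n,px);return o+d*(z-o[2])/d[2]
def tri(a,b):
    (o1,d1),(o2,d2)=ray("top",a),ray("side",b)
    s=np.linalg.lstsq(np.c_[d1,-d2],o2-o1,rcond=None)[0];p,q=o1+s[0]*d1,o2+s[1]*d2
    return (p+q)/2,np.linalg.norm(p-q)
def proj(n,p):
    c=C[n];return cv2.projectPoints(np.array([p],float),np.array(c["rvec"]),np.array(c["tvec"]),np.array(c["intrinsics"]),None)[0].ravel()
def blob(img,box,kind):
    x0,y0,x1,y1=box;s=img[y0:y1,x0:x1].astype(int)
    if kind=="black": m=s.max(2)<50
    if kind=="orange": m=(s[...,0]>150)&(s[...,2]<80)&(s[...,1]<130)
    if kind=="red": m=(s[...,0]>110)&(s[...,1]<80)&(s[...,2]<80)
    n,l,st,ce=cv2.connectedComponentsWithStats(m.astype(np.uint8))
    if n<2: return None
    i=1+np.argmax(st[1:,4]);return ce[i]+[x0,y0],st[i]
def deck(O,yaw):
    c,s=np.cos(yaw),np.sin(yaw);Rz=np.array([[c,-s,0],[s,c,0],[0,0,1]]);a=np.radians(25)
    R=Rz@np.array([[np.cos(a),0,-np.sin(a)],[0,1,0],[np.sin(a),0,np.cos(a)]])
    return lambda v,u,n:np.array(O)+R@[v,u,n]
E
python3 - <<'E'
from h import *
T=np.load("top0.npz")["p"];S=np.load("side0.npz")["p"]
k=blob(T,(318,224,334,242),"black"),blob(S,(350,196,366,212),"black")
o=blob(T,(284,188,300,206),"orange"),blob(S,(296,175,318,200),"orange")
h=blob(T,(260,236,278,253),"black"),blob(S,(335,240,356,258),"black")
for n,(a,b) in dict(knob=k,orange=o,hinge=h).items(): print(n,a,b,*tri(a[0],b[0]))
print("knob z",onz("top",k[0][0],.1263),onz("side",k[1][0],.1263))
for p in((357.2,222),):print("hole",onz("top",p,.095),onz("side",(359,192.5),.095))
f=lambda p:(240+p[0]/5,180+p[1]/5)
print("hinge",onz("top",h[0][0],.134))
print("corners rear L,R",onz("top",f((70,168)),.133),onz("top",f((605,58)),.133),"frontL",onz("top",f((138,447)),.057))
E
```

```text
knob (array([325.36363636, 234.44444444]), array([ 4,  4,  8, 14, 99], dtype=int32)) (array([357.78651685, 205.19101124]), array([ 3,  4, 11, 12, 89], dtype=int32)) [0.53831206 0.05333931 0.12494776] 0.008669722938197367
orange (array([290.62068966, 198.06896552]), array([ 4,  7,  6,  7, 29], dtype=int32)) (array([306.3030303 , 183.86363636]), array([ 5,  4, 13, 14, 66], dtype=int32)) [0.6292489  0.14824234 0.21647527] 0.0061843997608541906
hinge (array([270.11034483, 244.94482759]), array([  4,   0,  14,  17, 145], dtype=int32)) (array([345.2994012 , 249.53293413]), array([  3,   2,  15,  16, 167], dtype=int32)) [0.50898952 0.2158404  0.12599673] 0.0038467508647386447
knob z [0.5338656  0.05240107 0.1263    ] [0.54215232 0.05537905 0.1263    ]
hole [ 0.57369288 -0.04592712  0.095     ] [ 0.57330194 -0.04412049  0.095     ]
hinge [0.50621059 0.21438277 0.134     ]
corners rear L,R [0.60057842 0.262376   0.133     ] [ 0.65964477 -0.05799105  0.133     ] frontL [0.44002752 0.23155877 0.057     ]
```

```bash
cat >> h.py <<'E'
E
python3 - <<'E'
from h import *
from scipy.optimize import least_squares
t=lambda x,y:(240+x/5,180+y/5); s=lambda x,y:(280+x/4.28,165+y/4.28)
obs=[("top",(0,-.1,0),t(586,210)),("side",(0,-.1,0),s(338,118)),("top",(0,0,.0345),t(431,262)),("side",(0,0,.0345),s(337,173)),
("top",(.09,.2,0),t(70,168)),("top",(.09,-.13,0),t(605,58)),("top",(-.09,.2,0),t(138,447)),
("top",(0,.17,.045),t(147,323)),("side",(0,.17,.045),s(282,361)),
("top",(.067,-.02,.006),t(438,145)),("top",(-.067,-.02,.006),t(475,342))]
def r(p,full=False):
    D=deck([p[0],p[1],.095],p[2]);e=np.array([proj(n,D(*w))-np.array(px) for n,w,px in obs])
    return e if full else e.ravel()
q=least_squares(r,[.55,.05,.18],loss="soft_l1")
print(q.x,np.degrees(q.x[2]));print(r(q.x,True).round(1))
D=deck([q.x[0],q.x[1],.095],q.x[2]);np.save("pose.npy",q.x)
P=D(0,.17,0); o,d=ray("top",(290.9,197.6)); 
for a in np.arange(.7,1.41,.05):
    w=D(.16*np.sin(a),.17-.16*np.cos(a),.0675); print(round(a,2),proj("top",w).round(1),proj("side",w).round(1))
print("knob grip",D(0,0,.036),"n",D(0,0,1)-D(0,0,0),"u",D(0,1,0)-D(0,0,0))
E
```

```text
[0.55555779 0.05354144 0.17675615] 10.127381543909404
[[-0.3  0.2]
 [ 0.2 -0.2]
 [-0.4 -0.4]
 [ 0.  -1.1]
 [-0.8 -0. ]
 [ 0.7  0.3]
 [-1.5  0. ]
 [-0.5  0.1]
 [ 1.1 -2.4]
 [-0.2 -2.2]
 [ 0.3  0.2]]
0.7 [303.7 204.3] [322.2 184.5]
0.75 [301.4 202.6] [319.2 184.4]
0.8 [299.1 201.1] [316.4 184.5]
0.85 [296.6 199.7] [313.5 184.7]
0.9 [294.1 198.3] [310.8 185. ]
0.95 [291.5 197.1] [308.  185.5]
1.0 [288.9 196.1] [305.4 186.1]
1.05 [286.2 195.1] [302.8 186.8]
1.1 [283.4 194.3] [300.3 187.6]
1.15 [280.6 193.6] [297.9 188.6]
1.2 [277.8 193.1] [295.6 189.8]
1.25 [274.9 192.7] [293.4 191. ]
1.3 [272.1 192.4] [291.3 192.4]
1.35 [269.2 192.3] [289.3 194. ]
1.4 [266.3 192.3] [287.4 195.6]
knob grip [0.54058058 0.0508662  0.12762708] n [-0.41603356 -0.07431201  0.90630779] u [-0.1758372   0.98441926  0.        ]
```

>>> {"api": "servo_tool", "payload": {"rows": [{"tx": 0.377, "ty": 0.576, "tz": 0.03, "yaw": -7.2}, {"tx": 0.377, "ty": 0.576, "tz": 0.03, "yaw": -7.2}, {"tx": 0.377, "ty": 0.576, "tz": 0.03, "yaw": -7.2}, {"tx": 0.377, "ty": 0.576, "tz": 0.03, "yaw": -7.2}, {"tx": 0.377, "ty": 0.576, "tz": 0.03, "yaw": -7.2}, {"tx": 0.377, "ty": 0.576, "tz": 0.03, "yaw": -7.2}, {"tx": 0.377, "ty": 0.576, "tz": 0.03, "yaw": -7.2}, {"tx": 0.377, "ty": 0.576, "tz": 0.03, "yaw": -7.2}, {"tx": 0.377, "ty": 0.576, "tz": 0.03, "yaw": -7.2}, {"tx": 0.377, "ty": 0.576, "tz": 0.03, "yaw": -7.2}, {"tx": 0.377, "ty": 0.576, "tz": 0.03, "yaw": -7.2}, {"tx": 0.377, "ty": 0.576, "tz": 0.03, "yaw": -7.2}, {"tx": 0.377, "ty": 0.576, "tz": 0.03, "yaw": -7.2}, {"tx": 0.377, "ty": 0.576, "tz": 0.03, "yaw": -7.2}, {"tx": 0.377, "ty": 0.576, "tz": 0.03, "yaw": -7.2}, {"tx": 0.377, "ty": 0.576, "tz": 0.03, "yaw": -7.2}, {"tx": 0.377, "ty": 0.576, "tz": 0.03, "yaw": -7.2}, {"tx": 0.377, "ty": 0.576, "tz": 0.03, "yaw": -7.2}, {"tx": 0.377, "ty": 0.576, "tz": 0.03, "yaw": -7.2}, {"tx": 0.377, "ty": 0.576, "tz": 0.03, "yaw": -7.2}], "claw": 1}}

```text
clock: 1.77
tcp_pos: [0.5402, 0.0507, 0.2608]
tool_rot: [-0.088, 0.996, -0.0, -0.001]
ft_force: [-0.1, -0.3, -0.4]
gripper_width: 0.0858
grasp_force: 0.0
```

>>> {"api": "servo_tool", "payload": {"rows": [{"tz": -0.04}, {"tz": -0.08}, {"tz": -0.11}, {"tz": -0.135}, {"tz": -0.15}, {"tz": -0.151}, {"tz": -0.151}, {"tz": -0.151}]}}

```text
validation failed for argument at $.ro...
```

>>> {"api": "servo_tool", "payload": {"rows": [{"tz": 0}, {"tz": 0}, {"tz": 0}, {"tz": 0}, {"tz": 0}, {"tz": 0}, {"tz": 0}, {"tz": 0}, {"tz": 0}, {"tz": 0}], "claw": 0, "squeeze": 40}}

```text
validation failed for argument at $.ro...
```

>>> {"api": "servo_tool", "payload": {"rows": [{"tx": 0.0, "ty": 0.0, "tz": -0.04, "yaw": 0.0}, {"tx": 0.0, "ty": 0.0, "tz": -0.08, "yaw": 0.0}, {"tx": 0.0, "ty": 0.0, "tz": -0.11, "yaw": 0.0}, {"tx": 0.0, "ty": 0.0, "tz": -0.135, "yaw": 0.0}, {"tx": 0.0, "ty": 0.0, "tz": -0.15, "yaw": 0.0}, {"tx": 0.0, "ty": 0.0, "tz": -0.151, "yaw": 0.0}, {"tx": 0.0, "ty": 0.0, "tz": -0.151, "yaw": 0.0}, {"tx": 0.0, "ty": 0.0, "tz": -0.151, "yaw": 0.0}]}}

```text
clock: 2.43
tcp_pos: [0.5413, 0.0504, 0.112]
tool_rot: [-0.088, 0.996, 0.0, 0.001]
ft_force: [0.4, -0.4, 1.4]
gripper_width: 0.0853
grasp_force: 0.0
```

>>> {"api": "servo_tool", "payload": {"rows": [{"tx": 0.0, "ty": 0.0, "tz": 0.0, "yaw": 0.0}, {"tx": 0.0, "ty": 0.0, "tz": 0.0, "yaw": 0.0}, {"tx": 0.0, "ty": 0.0, "tz": 0.0, "yaw": 0.0}, {"tx": 0.0, "ty": 0.0, "tz": 0.0, "yaw": 0.0}, {"tx": 0.0, "ty": 0.0, "tz": 0.0, "yaw": 0.0}, {"tx": 0.0, "ty": 0.0, "tz": 0.0, "yaw": 0.0}, {"tx": 0.0, "ty": 0.0, "tz": 0.0, "yaw": 0.0}, {"tx": 0.0, "ty": 0.0, "tz": 0.0, "yaw": 0.0}, {"tx": 0.0, "ty": 0.0, "tz": 0.0, "yaw": 0.0}, {"tx": 0.0, "ty": 0.0, "tz": 0.0, "yaw": 0.0}], "claw": 0.0, "squeeze": 40}}

```text
clock: 3.27
tcp_pos: [0.5406, 0.0513, 0.1108]
tool_rot: [-0.088, 0.996, 0.0, 0.0]
ft_force: [-2.6, 2.5, 5.3]
gripper_width: 0.0234
grasp_force: 39.3
```

>>> {"api": "servo_tool", "payload": {"rows": [{"tx": -0.001, "ty": 0.0, "tz": 0.002, "yaw": 0.0}, {"tx": -0.002, "ty": 0.0, "tz": 0.005, "yaw": 0.0}, {"tx": -0.003, "ty": -0.001, "tz": 0.007, "yaw": 0.0}, {"tx": -0.004, "ty": -0.001, "tz": 0.009, "yaw": 0.0}, {"tx": -0.0042, "ty": -0.0007, "tz": 0.0095, "yaw": 0.0}, {"tx": -0.0042, "ty": -0.0007, "tz": 0.0095, "yaw": 0.0}, {"tx": -0.0042, "ty": -0.0007, "tz": 0.0095, "yaw": 0.0}, {"tx": -0.0042, "ty": -0.0007, "tz": 0.0095, "yaw": 0.0}]}}

```text
clock: 3.93
tcp_pos: [0.5366, 0.0499, 0.1198]
tool_rot: [-0.088, 0.996, -0.0, 0.0]
ft_force: [4.9, -0.3, -5.3]
gripper_width: 0.0233
grasp_force: 39.5
```

>>> {"api": "servo_tool", "payload": {"rows": [{"tx": 0.001, "ty": -0.004, "tz": 0.0, "yaw": 0.0}, {"tx": 0.0018, "ty": -0.01, "tz": 0.0, "yaw": 0.0}, {"tx": 0.0032, "ty": -0.018, "tz": 0.0, "yaw": 0.0}, {"tx": 0.0046, "ty": -0.026, "tz": 0.0, "yaw": 0.0}, {"tx": 0.0061, "ty": -0.034, "tz": 0.0, "yaw": 0.0}, {"tx": 0.0075, "ty": -0.042, "tz": 0.0, "yaw": 0.0}, {"tx": 0.0089, "ty": -0.05, "tz": 0.0, "yaw": 0.0}, {"tx": 0.0104, "ty": -0.058, "tz": 0.0, "yaw": 0.0}, {"tx": 0.0118, "ty": -0.066, "tz": 0.0, "yaw": 0.0}, {"tx": 0.0132, "ty": -0.074, "tz": 0.0, "yaw": 0.0}, {"tx": 0.0146, "ty": -0.082, "tz": 0.0, "yaw": 0.0}, {"tx": 0.0161, "ty": -0.09, "tz": 0.0, "yaw": 0.0}, {"tx": 0.017, "ty": -0.095, "tz": 0.0, "yaw": 0.0}, {"tx": 0.0175, "ty": -0.098, "tz": 0.0, "yaw": 0.0}, {"tx": 0.0178, "ty": -0.0994, "tz": 0.0, "yaw": 0.0}, {"tx": 0.0178, "ty": -0.0994, "tz": 0.0, "yaw": 0.0}, {"tx": 0.0178, "ty": -0.0994, "tz": 0.0, "yaw": 0.0}]}}

```text
clock: 5.35
tcp_pos: [0.5545, -0.0462, 0.1193]
tool_rot: [-0.088, 0.996, 0.003, 0.001]
ft_force: [4.9, 11.4, -3.4]
gripper_width: 0.0234
grasp_force: 39.8
```

>>> {"api": "servo_tool", "payload": {"rows": [{"tx": 0.001, "ty": 0.0, "tz": -0.002, "yaw": 0.0}, {"tx": 0.002, "ty": 0.0, "tz": -0.005, "yaw": 0.0}, {"tx": 0.003, "ty": 0.001, "tz": -0.007, "yaw": 0.0}, {"tx": 0.0042, "ty": 0.001, "tz": -0.009, "yaw": 0.0}, {"tx": 0.0042, "ty": 0.001, "tz": -0.0092, "yaw": 0.0}, {"tx": 0.0042, "ty": 0.001, "tz": -0.0092, "yaw": 0.0}, {"tx": 0.0042, "ty": 0.001, "tz": -0.0092, "yaw": 0.0}]}}

```text
clock: 5.93
tcp_pos: [0.5584, -0.0455, 0.1109]
tool_rot: [-0.088, 0.996, 0.002, 0.001]
ft_force: [1.0, 10.0, -0.7]
gripper_width: 0.0233
grasp_force: 40.2
```

>>> {"api": "servo_tool", "payload": {"rows": [{"tx": 0.0, "ty": 0.0, "tz": 0.0, "yaw": 0.0}, {"tx": 0.0, "ty": 0.0, "tz": 0.0, "yaw": 0.0}, {"tx": 0.0, "ty": 0.0, "tz": 0.0, "yaw": 0.0}, {"tx": 0.0, "ty": 0.0, "tz": 0.0, "yaw": 0.0}, {"tx": 0.0, "ty": 0.0, "tz": 0.0, "yaw": 0.0}, {"tx": 0.0, "ty": 0.0, "tz": 0.0, "yaw": 0.0}, {"tx": 0.0, "ty": 0.0, "tz": 0.0, "yaw": 0.0}, {"tx": 0.0, "ty": 0.0, "tz": 0.0, "yaw": 0.0}, {"tx": 0.0, "ty": 0.0, "tz": 0.0, "yaw": 0.0}, {"tx": 0.0, "ty": 0.0, "tz": 0.04, "yaw": 0.0}, {"tx": 0.0, "ty": 0.0, "tz": 0.08, "yaw": 0.0}, {"tx": -0.04, "ty": 0.0, "tz": 0.12, "yaw": 0.0}, {"tx": -0.08, "ty": 0.0, "tz": 0.16, "yaw": 0.0}, {"tx": -0.12, "ty": 0.0, "tz": 0.18, "yaw": 0.0}, {"tx": -0.16, "ty": 0.0, "tz": 0.18, "yaw": 0.0}, {"tx": -0.2, "ty": 0.0, "tz": 0.18, "yaw": 0.0}, {"tx": -0.2, "ty": 0.0, "tz": 0.18, "yaw": 0.0}], "claw": 1.0}}

```text
clock: 7.35
tcp_pos: [0.3556, -0.0486, 0.292]
tool_rot: [-0.088, 0.996, 0.0, 0.002]
ft_force: [0.0, -0.2, 0.3]
gripper_width: 0.0853
grasp_force: 0.0
```

```bash
python3 - <<'E'
from h import *
for n in("side","top"):
    p,d=read_camera(n); cv2.imwrite(f"pics/{n}1.png",p[:,:,::-1]); np.savez(f"{n}1.npz",p=p,d=d)
q=np.load("pose.npy");D=deck([q[0],q[1],.095],q[2])
for l in(0,.012):print("knob pred",l,proj("top",D(0,-.1,.0345+l)),proj("side",D(0,-.1,.0345+l)))
t=cv2.imread("pics/top1.png")[180:285,240:400]; s=cv2.imread("pics/side1.png")[165:305,280:405]
a=cv2.resize(t,None,fx=2.8,fy=2.8,interpolation=3);b=cv2.resize(s,None,fx=2.8,fy=2.8,interpolation=3)
o=np.zeros((392,800,3),np.uint8);o[:294,:448]=a;o[:392,450:800]=b;cv2.imwrite("pics/c1.png",o)
E
```

```text
knob pred 0 [358.76045556 225.23985353] [365.27932063 183.19530174]
knob pred 0.012 [359.44168538 226.3407989 ] [367.46839846 179.91611481]
```

View pics/c1.png

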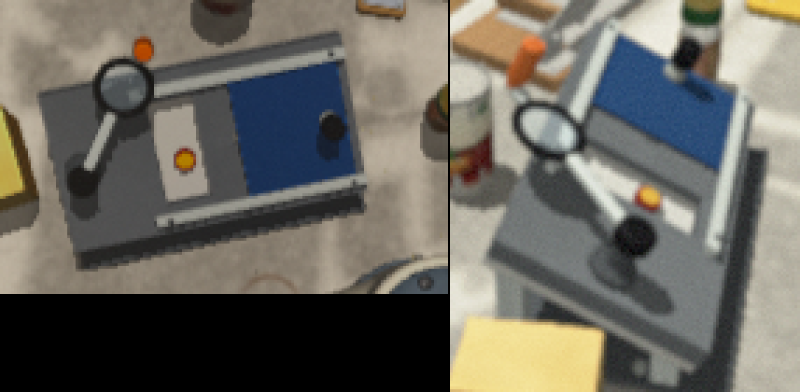

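The cover is fully open. The knob is at top ≈(358.9,225) and side ≈(364.3,184.6), which matches the dropped position. The red cup is exposed at top ≈(306,237) and side ≈(351,235). Next I'll compute the arm angle for the cup.

```bash
python3 - <<'E'
from h import *
from scipy.optimize import least_squares
q=np.load("pose.npy");D=deck([q[0],q[1],.095],q[2])
n=D(0,0,1)-D(0,0,0);v=D(1,0,0)-D(0,0,0);u=D(0,1,0)-D(0,0,0)
for nm,box in(("top",(296,227,316,247)),("side",(340,225,362,246))):
    p=np.load(nm+"1.npz")["p"];x0,y0,x1,y1=box;s=p[y0:y1,x0:x1].astype(int)
    m=(s[...,0]-s[...,2]>60);ys,xs=np.nonzero(m);c=np.array([xs.mean()+x0,ys.mean()+y0])
    yl=m&(s[...,1]>110);yy,xx=np.nonzero(yl);cy=np.array([xx.mean()+x0,yy.mean()+y0])
    for cc in(c,cy):
        o,d=ray(nm,cc);w=o+d*(((D(0,0,-.008)-o)@n)/(d@n));r=w-D(0,0,0)
        a,b=r@v,r@u;print(nm,m.sum(),cc,"v,u",a.round(4),b.round(4),"ang",np.arctan2(a,.17-b),"R",np.hypot(a,.17-b))
    o=blob(p,(284,188,300,206) if nm=="top" else (296,172,320,202),"orange");print(o[0])
for a in(.96,-.1,-.15,-.2,-.25): print(a,D(.16*np.sin(a),.17-.16*np.cos(a),.07))
E
```

```text
top 44 [305.79545455 236.75      ] v,u -0.0154 0.0613 ang -0.1410702881731654 R 0.10976444202363912
top 44 [305.72222222 236.61111111] v,u -0.015 0.0615 ang -0.1368906555200525 R 0.10956485943073774
[290.63333333 198.16666667]
side 54 [350.5        235.09259259] v,u -0.0134 0.0665 ang -0.12905797619039477 R 0.10436278216321593
side 54 [350.82051282 234.28205128] v,u -0.0136 0.0633 ang -0.12680938532251812 R 0.10757082553533433
[306.19047619 184.14285714]
0.96 [0.62961801 0.14624517 0.2138344 ]
-0.1 [0.5102853  0.05642511 0.15169092]
-0.15 [0.50302887 0.05614205 0.1483367 ]
-0.2 [0.49575623 0.05625777 0.14500774]
-0.25 [0.48848556 0.05677199 0.14171236]
```

>>> {"api": "servo_tool", "payload": {"rows": [{"tx": 0.27, "ty": 0.194, "tz": 0.0, "yaw": 0.0}, {"tx": 0.27, "ty": 0.194, "tz": 0.0, "yaw": 0.0}, {"tx": 0.27, "ty": 0.194, "tz": 0.0, "yaw": 0.0}, {"tx": 0.27, "ty": 0.194, "tz": 0.0, "yaw": 0.0}, {"tx": 0.27, "ty": 0.194, "tz": 0.0, "yaw": 0.0}, {"tx": 0.27, "ty": 0.194, "tz": 0.0, "yaw": 0.0}, {"tx": 0.27, "ty": 0.194, "tz": 0.0, "yaw": 0.0}, {"tx": 0.27, "ty": 0.194, "tz": 0.0, "yaw": 0.0}, {"tx": 0.27, "ty": 0.194, "tz": 0.0, "yaw": 0.0}, {"tx": 0.27, "ty": 0.194, "tz": 0.0, "yaw": 0.0}, {"tx": 0.27, "ty": 0.194, "tz": 0.0, "yaw": 0.0}, {"tx": 0.27, "ty": 0.194, "tz": 0.0, "yaw": 0.0}, {"tx": 0.27, "ty": 0.194, "tz": 0.0, "yaw": 0.0}]}}

```text
clock: 8.53
tcp_pos: [0.6279, 0.145, 0.2923]
tool_rot: [-0.088, 0.996, 0.0, 0.001]
ft_force: [0.1, -0.1, 0.8]
gripper_width: 0.0849
grasp_force: 0.0
```

>>> {"api": "servo_tool", "payload": {"rows": [{"tx": 0.0, "ty": 0.0, "tz": -0.02, "yaw": 0.0}, {"tx": 0.0, "ty": 0.0, "tz": -0.045, "yaw": 0.0}, {"tx": 0.0, "ty": 0.0, "tz": -0.07, "yaw": 0.0}, {"tx": 0.0, "ty": 0.0, "tz": -0.085, "yaw": 0.0}, {"tx": 0.0, "ty": 0.0, "tz": -0.094, "yaw": 0.0}, {"tx": 0.0, "ty": 0.0, "tz": -0.094, "yaw": 0.0}, {"tx": 0.0, "ty": 0.0, "tz": -0.094, "yaw": 0.0}]}}

```text
clock: 9.12
tcp_pos: [0.6284, 0.1454, 0.1981]
tool_rot: [-0.088, 0.996, 0.0, 0.001]
ft_force: [0.4, -0.2, 0.1]
gripper_width: 0.0854
grasp_force: 0.0
```

>>> {"api": "servo_tool", "payload": {"rows": [{"tx": 0.0, "ty": 0.0, "tz": 0.0, "yaw": 0.0}, {"tx": 0.0, "ty": 0.0, "tz": 0.0, "yaw": 0.0}, {"tx": 0.0, "ty": 0.0, "tz": 0.0, "yaw": 0.0}, {"tx": 0.0, "ty": 0.0, "tz": 0.0, "yaw": 0.0}, {"tx": 0.0, "ty": 0.0, "tz": 0.0, "yaw": 0.0}, {"tx": 0.0, "ty": 0.0, "tz": 0.0, "yaw": 0.0}, {"tx": 0.0, "ty": 0.0, "tz": 0.0, "yaw": 0.0}, {"tx": 0.0, "ty": 0.0, "tz": 0.0, "yaw": 0.0}, {"tx": 0.0, "ty": 0.0, "tz": 0.0, "yaw": 0.0}, {"tx": 0.0, "ty": 0.0, "tz": 0.0, "yaw": 0.0}], "claw": 0.0, "squeeze": 30}}

```text
clock: 9.95
tcp_pos: [0.6282, 0.146, 0.1968]
tool_rot: [-0.088, 0.996, 0.0, 0.0]
ft_force: [-1.4, 2.3, 2.9]
gripper_width: 0.0187
grasp_force: 30.6
```

```bash
python3 - <<'E'
from h import *
q=np.load("pose.npy");D=deck([q[0],q[1],.095],q[2])
f=lambda a:D(.16*np.sin(a),.17-.16*np.cos(a),.072)
for a in np.linspace(.96,-.138,19)[1:]: x=(f(a)-f(.96)).round(4);print('{"tx": %g, "ty": %g, "tz": %g, "yaw": 0.0},'%tuple(x),end=' ')
E
```

```text
{"tx": -0.0038, "ty": -0.0086, "tz": -0.0025, "yaw": 0.0}, {"tx": -0.0081, "ty": -0.017, "tz": -0.0051, "yaw": 0.0}, {"tx": -0.0129, "ty": -0.025, "tz": -0.008, "yaw": 0.0}, {"tx": -0.0182, "ty": -0.0326, "tz": -0.011, "yaw": 0.0}, {"tx": -0.0238, "ty": -0.0399, "tz": -0.0142, "yaw": 0.0}, {"tx": -0.0299, "ty": -0.0468, "tz": -0.0175, "yaw": 0.0}, {"tx": -0.0363, "ty": -0.0533, "tz": -0.021, "yaw": 0.0}, {"tx": -0.0431, "ty": -0.0592, "tz": -0.0246, "yaw": 0.0}, {"tx": -0.0503, "ty": -0.0648, "tz": -0.0284, "yaw": 0.0}, {"tx": -0.0577, "ty": -0.0698, "tz": -0.0322, "yaw": 0.0}, {"tx": -0.0654, "ty": -0.0743, "tz": -0.0361, "yaw": 0.0}, {"tx": -0.0734, "ty": -0.0782, "tz": -0.0401, "yaw": 0.0}, {"tx": -0.0816, "ty": -0.0816, "tz": -0.0442, "yaw": 0.0}, {"tx": -0.09, "ty": -0.0845, "tz": -0.0482, "yaw": 0.0}, {"tx": -0.0985, "ty": -0.0868, "tz": -0.0524, "yaw": 0.0}, {"tx": -0.1072, "ty": -0.0884, "tz": -0.0565, "yaw": 0.0}, {"tx": -0.116, "ty": -0.0896, "tz": -0.0606, "yaw": 0.0}, {"tx": -0.1248, "ty": -0.0901, "tz": -0.0647, "yaw": 0.0},
```

>>> {"api": "servo_tool", "payload": {"rows": [{"tx": -0.004, "ty": -0.009, "tz": -0.0025, "yaw": 0.0}, {"tx": -0.008, "ty": -0.017, "tz": -0.005, "yaw": 0.0}, {"tx": -0.013, "ty": -0.025, "tz": -0.008, "yaw": 0.0}, {"tx": -0.018, "ty": -0.0325, "tz": -0.011, "yaw": 0.0}, {"tx": -0.024, "ty": -0.04, "tz": -0.014, "yaw": 0.0}, {"tx": -0.03, "ty": -0.047, "tz": -0.0175, "yaw": 0.0}, {"tx": -0.0365, "ty": -0.0535, "tz": -0.021, "yaw": 0.0}, {"tx": -0.043, "ty": -0.059, "tz": -0.0245, "yaw": 0.0}, {"tx": -0.0505, "ty": -0.065, "tz": -0.0285, "yaw": 0.0}]}}

```text
clock: 10.7
tcp_pos: [0.578, 0.0813, 0.1682]
tool_rot: [-0.088, 0.996, 0.001, 0.001]
ft_force: [-2.1, 6.3, 3.6]
gripper_width: 0.0187
grasp_force: 30.9
```

>>> {"api": "servo_tool", "payload": {"rows": [{"tx": -0.007, "ty": -0.005, "tz": -0.0035, "yaw": 0.0}, {"tx": -0.015, "ty": -0.0093, "tz": -0.0075, "yaw": 0.0}, {"tx": -0.023, "ty": -0.0132, "tz": -0.0115, "yaw": 0.0}, {"tx": -0.031, "ty": -0.0166, "tz": -0.0155, "yaw": 0.0}, {"tx": -0.0395, "ty": -0.0195, "tz": -0.0195, "yaw": 0.0}, {"tx": -0.048, "ty": -0.0218, "tz": -0.024, "yaw": 0.0}, {"tx": -0.0567, "ty": -0.0234, "tz": -0.028, "yaw": 0.0}, {"tx": -0.0655, "ty": -0.0246, "tz": -0.032, "yaw": 0.0}, {"tx": -0.0743, "ty": -0.0251, "tz": -0.036, "yaw": 0.0}, {"tx": -0.0743, "ty": -0.0251, "tz": -0.036, "yaw": 0.0}, {"tx": -0.0743, "ty": -0.0251, "tz": -0.036, "yaw": 0.0}]}}

```text
clock: 11.62
tcp_pos: [0.5043, 0.0596, 0.1325]
tool_rot: [-0.088, 0.996, 0.004, 0.002]
ft_force: [-1.5, 17.2, 1.9]
gripper_width: 0.019
grasp_force: 29.5
```

```bash
python3 - <<'E'
from h import *
q=np.load("pose.npy");D=deck([q[0],q[1],.095],q[2])
p,d=read_camera("side"); np.savez("side2.npz",p=p)
p2,_=read_camera("top"); np.savez("top2.npz",p=p2)
a=cv2.resize(p2[180:285,240:400],None,fx=2.8,fy=2.8,interpolation=3);b=cv2.resize(p[165:305,280:405],None,fx=2.8,fy=2.8,interpolation=3)
o=np.zeros((392,800,3),np.uint8);o[:294,:448]=a;o[:,450:]=b;cv2.imwrite("pics/c2.png",o[:,:,::-1])
E
```

```text
(no output)
```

View pics/c2.png

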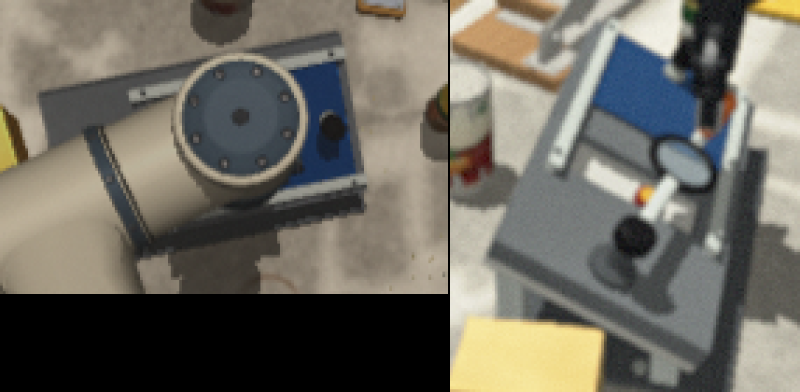

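The lens now covers the cup in the side view, with the ring at about (364,223). The arm hides it in the top view. I'll release the handle, back off and measure.

>>> {"api": "servo_tool", "payload": {"rows": [{"tx": 0.0, "ty": 0.0, "tz": 0.0, "yaw": 0.0}, {"tx": 0.0, "ty": 0.0, "tz": 0.0, "yaw": 0.0}, {"tx": 0.0, "ty": 0.0, "tz": 0.0, "yaw": 0.0}, {"tx": 0.0, "ty": 0.0, "tz": 0.0, "yaw": 0.0}, {"tx": 0.0, "ty": 0.0, "tz": 0.0, "yaw": 0.0}, {"tx": 0.0, "ty": 0.0, "tz": 0.0, "yaw": 0.0}, {"tx": 0.0, "ty": 0.0, "tz": 0.0, "yaw": 0.0}, {"tx": 0.0, "ty": 0.0, "tz": 0.0, "yaw": 0.0}, {"tx": 0.0, "ty": 0.0, "tz": 0.03, "yaw": 0.0}, {"tx": 0.0, "ty": 0.0, "tz": 0.07, "yaw": 0.0}, {"tx": 0.0, "ty": 0.0, "tz": 0.11, "yaw": 0.0}, {"tx": 0.0, "ty": -0.04, "tz": 0.14, "yaw": 0.0}, {"tx": -0.04, "ty": -0.06, "tz": 0.16, "yaw": 0.0}, {"tx": -0.08, "ty": -0.08, "tz": 0.16, "yaw": 0.0}, {"tx": -0.12, "ty": -0.1, "tz": 0.16, "yaw": 0.0}, {"tx": -0.16, "ty": -0.12, "tz": 0.16, "yaw": 0.0}, {"tx": -0.18, "ty": -0.14, "tz": 0.16, "yaw": 0.0}, {"tx": -0.18, "ty": -0.14, "tz": 0.16, "yaw": 0.0}, {"tx": -0.18, "ty": -0.14, "tz": 0.16, "yaw": 0.0}], "claw": 1.0}}

```text
clock: 13.3
tcp_pos: [0.3219, -0.0854, 0.293]
tool_rot: [-0.087, 0.996, 0.0, 0.002]
ft_force: [0.8, 0.8, -0.4]
gripper_width: 0.0857
grasp_force: 0.0
```

```bash
python3 - <<'E'
from h import *
q=np.load("pose.npy");D=deck([q[0],q[1],.095],q[2])
p,d=read_camera("side"); np.savez("side3.npz",p=p)
p2,_=read_camera("top"); np.savez("top3.npz",p=p2)
a=cv2.resize(p2[200:260,250:350],None,fx=4.4,fy=4.4,interpolation=3);b=cv2.resize(p[165:265,325:405],None,fx=4.4,fy=4.4,interpolation=3)
o=np.zeros((440,800,3),np.uint8);o[:264,:440]=a;o[:,445:445+352]=b;cv2.imwrite("pics/c3.png",o[:,:,::-1])
A,B=blob(p2,(290,215,335,255),"orange"),blob(p,(355,175,395,225),"orange");print(A,B)
for a in np.arange(-.26,0,.02):
    w=D(.16*np.sin(a),.17-.16*np.cos(a),.0675);l=D(.11*np.sin(a),.17-.11*np.cos(a),.043);print(a.round(2),proj("top",w).round(1),proj("side",w).round(1),"lens",proj("top",l).round(1),proj("side",l).round(1))
E
```

```text
(array([324.61538462, 247.84615385]), array([32, 30,  6,  6, 26], dtype=int32)) (array([374.97058824, 202.95588235]), array([14, 23, 13, 13, 68], dtype=int32))
-0.26 [324.2 249.6] [379.5 206.7] lens [306.6 246.1] [366.6 223.2]
-0.24 [324.2 248.6] [378.4 205.9] lens [306.6 245.4] [365.8 222.7]
-0.22 [324.3 247.5] [377.3 205.1] lens [306.7 244.7] [365.  222.1]
-0.2 [324.3 246.4] [376.2 204.3] lens [306.7 244. ] [364.2 221.5]
-0.18 [324.3 245.4] [375.1 203.5] lens [306.7 243.3] [363.4 221. ]
-0.16 [324.3 244.3] [373.9 202.8] lens [306.7 242.6] [362.6 220.4]
-0.14 [324.3 243.3] [372.8 202. ] lens [306.6 241.9] [361.8 219.9]
-0.12 [324.2 242.2] [371.6 201.3] lens [306.6 241.1] [361.  219.4]
-0.1 [324.1 241.2] [370.5 200.6] lens [306.5 240.4] [360.2 218.8]
-0.08 [324.  240.1] [369.3 199.9] lens [306.4 239.7] [359.4 218.3]
-0.06 [323.9 239.1] [368.1 199.2] lens [306.4 239. ] [358.5 217.8]
-0.04 [323.8 238. ] [367.  198.5] lens [306.2 238.3] [357.7 217.4]
-0.02 [323.6 237. ] [365.8 197.8] lens [306.1 237.6] [356.9 216.9]
```

View pics/c3.png

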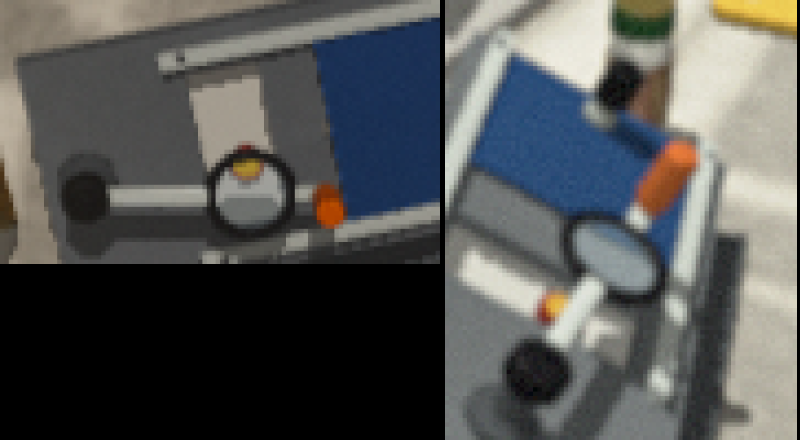

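The lens ring is at top ≈(307,243.6) and side ≈(363.2,223.4), slightly too far down the slope. I'll fit the ring to get its angle.

```bash
python3 - <<'E'
from h import *
q=np.load("pose.npy");D=deck([q[0],q[1],.095],q[2])
n=D(0,0,1)-D(0,0,0);v=D(1,0,0)-D(0,0,0);u=D(0,1,0)-D(0,0,0)
def vu(nm,px,h):
    o,d=ray(nm,px);w=o+d*(((D(0,0,h)-o)@n)/(d@n));r=w-D(0,0,0);return r@v,r@u
K=8
for tag,box in(("top3",(295,231,320,256)),("side3",(349,209,377,238)),("top0",(270,198,298,225)),("side0",(300,198,331,226))):
    nm=tag[:-1];p=np.load(tag+".npz")["p"];x0,y0,x1,y1=box
    g=cv2.resize(p[y0:y1,x0:x1].max(2),None,fx=K,fy=K,interpolation=cv2.INTER_CUBIC)
    m=(g<60).astype(np.uint8)
    cs,hi=cv2.findContours(m,cv2.RETR_CCOMP,cv2.CHAIN_APPROX_NONE)
    for c,h in zip(cs,hi[0]):
        if cv2.contourArea(c)<3000: continue
        e=cv2.fitEllipse(cv2.convexHull(c));px=(np.array(e[0])+.5)/K-.5+[x0,y0]
        a,b=vu(nm,px,.039);print(tag,"inner" if h[3]>=0 else "outer",px.round(2),np.array(e[1])/K,"v,u",round(a,4),round(b,4),"ang",round(np.arctan2(a,.17-b),3),"R",round(np.hypot(a,.17-b),4))
for tag,box in(("top3",(262,235,277,252)),("side3",(335,240,358,260))):
    p=np.load(tag+".npz")["p"];c=blob(p,box,"black")[0];print(tag,c,vu(tag[:-1],c,.045))
E
```

```text
top3 outer [306.23 245.38] [22.8018856  26.28546524] v,u -0.0271 0.0644 ang -0.251 R 0.109
top3 inner [306.4  243.48] [16.14380074 16.68955231] v,u -0.0214 0.0628 ang -0.197 R 0.1094
side3 outer [367.42 226.78] [14.79381847 17.49175835] v,u -0.0336 0.0687 ang -0.32 R 0.1068
top0 outer [283.79 214.44] [23.69026756 28.66477776] v,u 0.0786 0.1099 ang 0.918 R 0.099
top0 inner [283.63 210.54] [16.33858299 16.94012642] v,u 0.0901 0.108 ang 0.968 R 0.1094
side0 outer [313.69 211.28] [19.05387306 24.64191055] v,u 0.0927 0.1117 ang 1.009 R 0.1095
top3 [269.453125 245.21875 ] (np.float64(-0.0019905663937169293), np.float64(0.16892815412743692))
side3 [345.1910828  249.94904459] (np.float64(0.001794724838820254), np.float64(0.18071871818188626))
```

>>> {"api": "servo_tool", "payload": {"rows": [{"tx": 0.04, "ty": 0.035, "tz": 0.0, "yaw": 0.0}, {"tx": 0.07, "ty": 0.06, "tz": 0.0, "yaw": 0.0}, {"tx": 0.1, "ty": 0.085, "tz": 0.0, "yaw": 0.0}, {"tx": 0.13, "ty": 0.11, "tz": 0.0, "yaw": 0.0}, {"tx": 0.155, "ty": 0.13, "tz": 0.0, "yaw": 0.0}, {"tx": 0.172, "ty": 0.143, "tz": 0.0, "yaw": 0.0}, {"tx": 0.172, "ty": 0.143, "tz": 0.0, "yaw": 0.0}, {"tx": 0.172, "ty": 0.143, "tz": 0.0, "yaw": 0.0}, {"tx": 0.172, "ty": 0.143, "tz": 0.0, "yaw": 0.0}, {"tx": 0.172, "ty": 0.143, "tz": -0.035, "yaw": 0.0}, {"tx": 0.172, "ty": 0.143, "tz": -0.07, "yaw": 0.0}, {"tx": 0.172, "ty": 0.143, "tz": -0.1, "yaw": 0.0}, {"tx": 0.172, "ty": 0.143, "tz": -0.13, "yaw": 0.0}, {"tx": 0.172, "ty": 0.143, "tz": -0.15, "yaw": 0.0}, {"tx": 0.172, "ty": 0.143, "tz": -0.16, "yaw": 0.0}, {"tx": 0.172, "ty": 0.143, "tz": -0.163, "yaw": 0.0}, {"tx": 0.172, "ty": 0.143, "tz": -0.163, "yaw": 0.0}, {"tx": 0.172, "ty": 0.143, "tz": -0.163, "yaw": 0.0}]}}

```text
clock: 14.9
tcp_pos: [0.4965, 0.0588, 0.1307]
tool_rot: [-0.088, 0.996, 0.0, 0.001]
ft_force: [0.2, -0.1, -0.1]
gripper_width: 0.0856
grasp_force: 0.0
```

>>> {"api": "servo_tool", "payload": {"rows": [{"tx": 0.0, "ty": 0.0, "tz": 0.0, "yaw": 0.0}, {"tx": 0.0, "ty": 0.0, "tz": 0.0, "yaw": 0.0}, {"tx": 0.0, "ty": 0.0, "tz": 0.0, "yaw": 0.0}, {"tx": 0.0, "ty": 0.0, "tz": 0.0, "yaw": 0.0}, {"tx": 0.0, "ty": 0.0, "tz": 0.0, "yaw": 0.0}, {"tx": 0.0, "ty": 0.0, "tz": 0.0, "yaw": 0.0}, {"tx": 0.0, "ty": 0.0, "tz": 0.0, "yaw": 0.0}, {"tx": 0.0, "ty": 0.0, "tz": 0.0, "yaw": 0.0}, {"tx": 0.0, "ty": 0.0, "tz": 0.0, "yaw": 0.0}, {"tx": 0.0, "ty": 0.0, "tz": 0.0, "yaw": 0.0}], "claw": 0.0, "squeeze": 30}}

```text
clock: 15.73
tcp_pos: [0.4955, 0.0583, 0.1293]
tool_rot: [-0.088, 0.996, -0.0, 0.0]
ft_force: [-1.1, -2.8, 3.4]
gripper_width: 0.0193
grasp_force: 31.3
```

>>> {"api": "servo_tool", "payload": {"rows": [{"tx": 0.002, "ty": 0.0, "tz": 0.001, "yaw": 0.0}, {"tx": 0.004, "ty": 0.0, "tz": 0.002, "yaw": 0.0}, {"tx": 0.006, "ty": 0.0, "tz": 0.003, "yaw": 0.0}, {"tx": 0.008, "ty": 0.0, "tz": 0.0037, "yaw": 0.0}, {"tx": 0.008, "ty": 0.0, "tz": 0.0037, "yaw": 0.0}, {"tx": 0.008, "ty": 0.0, "tz": 0.0037, "yaw": 0.0}, {"tx": 0.008, "ty": 0.0, "tz": 0.0037, "yaw": 0.0}, {"tx": 0.008, "ty": 0.0, "tz": 0.0037, "yaw": 0.0}]}}

```text
clock: 16.4
tcp_pos: [0.5024, 0.0582, 0.1324]
tool_rot: [-0.088, 0.996, -0.0, -0.001]
ft_force: [-5.0, -1.8, 3.6]
gripper_width: 0.0188
grasp_force: 31.0
```

>>> {"api": "servo_tool", "payload": {"rows": [{"tx": 0.0, "ty": 0.0, "tz": 0.0, "yaw": 0.0}, {"tx": 0.0, "ty": 0.0, "tz": 0.0, "yaw": 0.0}, {"tx": 0.0, "ty": 0.0, "tz": 0.0, "yaw": 0.0}, {"tx": 0.0, "ty": 0.0, "tz": 0.0, "yaw": 0.0}, {"tx": 0.0, "ty": 0.0, "tz": 0.0, "yaw": 0.0}, {"tx": 0.0, "ty": 0.0, "tz": 0.0, "yaw": 0.0}, {"tx": 0.0, "ty": 0.0, "tz": 0.0, "yaw": 0.0}, {"tx": 0.0, "ty": 0.0, "tz": 0.0, "yaw": 0.0}, {"tx": 0.0, "ty": 0.0, "tz": 0.03, "yaw": 0.0}, {"tx": 0.0, "ty": 0.0, "tz": 0.07, "yaw": 0.0}, {"tx": 0.0, "ty": 0.0, "tz": 0.11, "yaw": 0.0}, {"tx": 0.0, "ty": -0.04, "tz": 0.14, "yaw": 0.0}, {"tx": -0.04, "ty": -0.06, "tz": 0.16, "yaw": 0.0}, {"tx": -0.08, "ty": -0.08, "tz": 0.16, "yaw": 0.0}, {"tx": -0.12, "ty": -0.1, "tz": 0.16, "yaw": 0.0}, {"tx": -0.16, "ty": -0.12, "tz": 0.16, "yaw": 0.0}, {"tx": -0.18, "ty": -0.14, "tz": 0.16, "yaw": 0.0}, {"tx": -0.18, "ty": -0.14, "tz": 0.16, "yaw": 0.0}, {"tx": -0.18, "ty": -0.14, "tz": 0.16, "yaw": 0.0}], "claw": 1.0}}

```text
clock: 17.98
tcp_pos: [0.3219, -0.0824, 0.2937]
tool_rot: [-0.087, 0.996, 0.0, 0.002]
ft_force: [0.6, -0.1, 0.6]
gripper_width: 0.0853
grasp_force: 0.0
```

```bash
python3 - <<'E'
from h import *
q=np.load("pose.npy");D=deck([q[0],q[1],.095],q[2])
n=D(0,0,1)-D(0,0,0);v=D(1,0,0)-D(0,0,0);u=D(0,1,0)-D(0,0,0)
p,_=read_camera("side"); np.savez("side4.npz",p=p)
p2,_=read_camera("top"); np.savez("top4.npz",p=p2)
K=8
for nm,P,box in(("top",p2,(295,229,320,254)),("side",p,(345,205,377,236))):
    x0,y0,x1,y1=box
    g=cv2.resize(P[y0:y1,x0:x1].max(2),None,fx=K,fy=K,interpolation=cv2.INTER_CUBIC)
    for th in(60,75,90):
      cs,hi=cv2.findContours((g<th).astype(np.uint8),cv2.RETR_CCOMP,cv2.CHAIN_APPROX_NONE)
      for c,h in zip(cs,hi[0]):
        if cv2.contourArea(c)<3000 or h[3]<0: continue
        e=cv2.fitEllipse(cv2.convexHull(c));px=(np.array(e[0])+.5)/K-.5+[x0,y0]
        o,d=ray(nm,px);w=o+d*(((D(0,0,.039)-o)@n)/(d@n));r=w-D(0,0,0);a,b=r@v,r@u
        print(nm,th,px.round(2),np.array(e[1])/K,"ang",round(np.arctan2(a,.17-b),3),"R",round(np.hypot(a,.17-b),4))
print(blob(p2,(290,215,335,255),"orange")[0],blob(p,(355,175,395,225),"orange")[0])
a=cv2.resize(p2[200:260,250:350],None,fx=4.4,fy=4.4,interpolation=3);b=cv2.resize(p[165:265,325:405],None,fx=4.4,fy=4.4,interpolation=3)
o=np.zeros((440,800,3),np.uint8);o[:264,:440]=a;o[:,445:445+352]=b;cv2.imwrite("pics/c4.png",o[:,:,::-1])
E
```

```text
top 60 [306.39 242.02] [16.32296944 16.55978394] ang -0.156 R 0.1094
top 75 [306.35 241.99] [15.81876183 16.17679787] ang -0.155 R 0.1093
top 90 [306.34 241.92] [15.25492191 15.83054161] ang -0.153 R 0.1093
[324.65384615 245.34615385] [372.78378378 201.12162162]
```

View pics/c4.png

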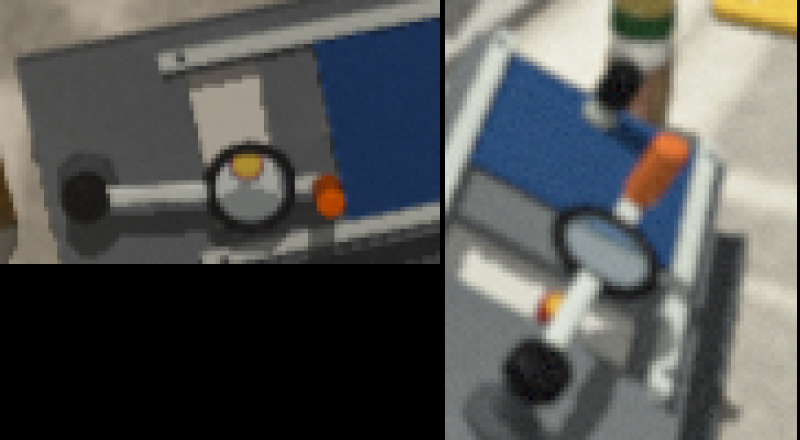

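The lens angle measures about -0.155 rad and the cup about -0.138 rad. That puts the lens roughly 2 mm off centre, inside the 7 mm limit. The knob is still down in the second hole and the gripper is clear, so I'll hand in.

```bash
python3 -c "
from bench import *
print(job_done())"
```

```text
the job is handed in; nothing more can be done
None
```

I handed the job in with the cover locked open at the second hole and the arm let go, the lens measuring about 2 mm off the cup's centre (limit 7 mm). The jar, cheese block and tin were not touched, and the judge's verdict was not shown.

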